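# Clear the bottles and set the blow-down spout

### The job

Two reagent bottles, a small amber one with a black cap and a clear one with a blue cap, stand in the way of the blow-down stand's swivel spout. Move both, without letting them fall or tip over, to stand upright in the green spill tray, and only then screw the spout head round by its blue wing until the spout lines up with the yellow mark on the stand's collar, straight over the spot where the bottles were. Leave the beaker, the small tin and the red-capped vial standing where they are, and let go of everything.

Things in the scene. Friction and masses are not known exactly. Their poses are not given: they have to be found in the camera images.
- stand: Blow-down stand, fixed. Origin on the bench under the foot of the swivel head, z up, -x its front (facing to the right of the robot). Base 12 mm thick, x -30..85, y +-55 mm; slanting 34 mm post; 42 mm collar with a yellow mark on its -x side. The head's screw axis leans 35 deg forward: upward along it is (-0.574, 0, 0.819) in this frame, through the head's foot at (0, 0, 90 mm)
- head (a joint): Angle of the screwed head, rad: 0 = spout in line with the yellow mark (pointing to the stand's -x and 35 deg downward); grows clockwise as seen looking down on the head. Starts between -2.3 and -1.1. Stops only at -2.9 and +1.2: no stop or click at the mark. Stays where it is left; turning takes about 0.12 N m; its rise is too small to notice
- wing (a point): Grip point on the screw axis, 36 mm above the head's foot. z up along the axis, -x towards the spout. Blue wing 12 mm thick (y), 42 long (x), from 22 below to 12 mm above this point; yellow line on top at its spout end. Below it a grey skirt, 44 mm diameter, top 22 mm below this point; the spout (to 16 mm thick) leaves it on -x, centre 29 mm below this point
- spout_tip (a point): Free end of the spout, 75 mm from the screw axis, here an 8 mm brass tube. It sweeps round with the head; bottles standing in front of the stand block it
- tray: Green spill tray on short feet, fixed to the bench: 170 (x) x 240 (y) mm outside; top of its floor 16 mm above the bench, rim 26 mm above the bench and 5 mm thick. Origin on the bench under its centre, z up. The tin stands somewhere in it
- amber_bottle: Small amber bottle with a black screw cap, to be moved: body 50 mm diameter, 95 mm high over the cap; the cap is 32 mm in diameter and its grippable part is the top 14 mm, with a shoulder widening below it. 0.14 to 0.28 kg. Origin at the centre of the underside, z up
- clear_bottle: Clear bottle with a label and a blue screw cap, to be moved: body 56 mm diameter, 105 mm high over the cap; the cap is 36 mm in diameter and its grippable part is the top 16 mm, with a shoulder widening below it. 0.19 to 0.38 kg. Origin at the centre of the underside, z up
- beaker: Clear beaker, bystander: 53 mm diameter, 68 mm high, standing on the bench near the bottles. Origin at the centre of the underside
- vial: Thin clear vial with a red cap, bystander: 22 mm diameter, 76 mm high, standing on the bench near the bottles. Origin at the centre of the underside
- tin: Flat round white tin, bystander: 54 mm diameter, 24 mm high, standing in the tray. Origin at the centre of the underside
Not all that is in view belongs to the job. There is more than one size of the stand; the job needs the larger.

How it is judged:
On the way, in this order (a step that is already met when the one before it is completed fails the run):
1. both bottles stand upright in the tray, let go, with the spout still far from the mark (x of amber_bottle in the frame of tray between -0.08 and 0.08 m and y of amber_bottle in the frame of tray between -0.115 and 0.115 m and z of each of amber_bottle, clear_bottle in the frame of tray below 0.021 m and angle between each of amber_bottle, clear_bottle's own z axis and vertical below 0.15 rad and x of clear_bottle in the frame of tray between -0.08 and 0.08 m and y of clear_bottle in the frame of tray between -0.115 and 0.115 m and value of joint head below -0.6 rad and contact force between the fingers and amber_bottle below 0.3 N and contact force between the fingers and clear_bottle below 0.3 N), for 0.2 s.
2. the spout lines up with the mark (value of joint head between -0.1 and 0.1 rad), for 0.2 s.
At the end, for the whole second after the job is handed in: Both bottles stand upright (within 0.15 rad) and at rest on the tray's floor, centres within the tray; the head is at rest within 0.1 rad of the yellow mark; beaker, vial and tin upright and within 20 mm of where they started (all of step 2 and x of amber_bottle in the frame of tray between -0.08 and 0.08 m and y of amber_bottle in the frame of tray between -0.115 and 0.115 m and z of each of amber_bottle, clear_bottle in the frame of tray below 0.021 m and angle between each of amber_bottle, clear_bottle's own z axis and vertical below 0.15 rad and x of clear_bottle in the frame of tray between -0.08 and 0.08 m and y of clear_bottle in the frame of tray between -0.115 and 0.115 m and velocity of joint head between -0.05 and 0.05 rad/s and linear speed of each of amber_bottle, clear_bottle below 0.03 m/s and distance of each of beaker, vial, tin from where it was at the start of the episode below 0.02 m and angle between each of beaker, vial, tin's own z axis and vertical below 0.3 rad); the robot touches nothing.
It fails at once if a bottle is tipped by more than about 30 degrees (angle between any of amber_bottle, clear_bottle's own z axis and vertical above 0.5 rad).
It fails at once if a bottle falls: it touches nothing while it is more than 35 mm above the bench ((height (world z) of amber_bottle above 0.035 m and contact force between amber_bottle and anything else below 0.02 N) or (height (world z) of clear_bottle above 0.035 m and contact force between clear_bottle and anything else below 0.02 N)).
It fails at once if the beaker, the vial or the tin is moved by more than 20 mm or tipped (not (distance of each of beaker, vial, tin from where it was at the start of the episode below 0.02 m and angle between each of beaker, vial, tin's own z axis and vertical below 0.3 rad)).
It also fails if it takes over 72 s, if anything falls off the work surface, if the arm or the gripper's body presses on something with over 40 N, if the wrist force passes 120 N, or if a joint passes its speed limit or range.

### The arm

A 6-joint arm with a two-finger parallel gripper is mounted at the origin on a cart in front of the work surface, level with it; the furniture and walls round the work are solid. World frame = base frame: x ahead of the robot, y to its left, z up, the work surface at z = 0. Lengths are in m, angles in rad, forces in N, time in s.
With the tool pointing down it reaches from about 0.35 to 0.775 m from the base axis. Payload 5.5 kg.
Tool frame: the origin (TCP) lies midway between the tips of the shut fingers; the grasp point (between the pads) lies 19 mm behind it (env.hold_point_z is the distance from the TCP to the grasp point, in m); z points along the fingers, y is the line along which they close (so a half turn about z gives the same grasp; the last joint's range is limited). The gripper opens to 85 mm and grips with 20 to 120 N. Pads are 22 mm wide; open, the fingers measure 114 mm over their backs; the gripper's body (76 mm by 85 mm) begins 54 mm behind the grasp point. The pads swing forward as they close: fully open they stand 13 mm farther back than shut.
Start: joints at [-1.315, 0.313, 0.046, 1.304, 0, 1.431], TCP at [0.222, -0.531, 0.231] pointing down, gripper open.
Joint ranges: [-2.76, 2.76], [-0.86, 1.69], [-1.03, 1.26], [-2.2, 2.34], [-1.47, 1.5], [-3.14, 3.14]. Speed limits (rad/s): [2.57, 2.57, 3.14, 3.14, 3.14, 3.14].

### API

Orientations are given as a unit quaternion [w, x, y, z].
In Python, from workcell import env, read_camera gives the robot as it stands. The module is installed in compiled form; this text tells all that it offers.
- The arm moves only by the tool carry_out, never from a script. Its argument "moves" is a list of rows, each an object of numbers: "tx", "ty", "tz": the shift along the world's x, y, z in cm; "wx", "wy", "wz": the turn, a rotation vector about the world's x, y, z in rad; "claw": the closure, from -1 (fully open) to 1 (shut). A call has 1 to 8 rows; each row shifts and turns the commanded pose from where the row before left it; what a row does not reach is not made up. A row lasts 1/8 s, in which the tool goes at most 62.5 mm and 10.7 degrees, less where a joint would pass 70% of its speed; a pose out of reach is approached as far as the arm can. A call is refused whole if a number of a shift passes 6.25 or a number of a turn 0.188, either way. A call with a gripper value outside its range is refused whole. The fingers move at their own pace and stop on an object; "newtons" is the grip in N (left out, the last holds). Time passes only in rows, so rows that do not move let the fingers close. It gives the time, the measured TCP pose, the force, the opening and the grip force at its end, in the units of the state.
- env.get_state(): the state, without advancing time (a new reading comes with each control period).
- read_camera(name): name is "scene" or "top"; returns a dict with "image" (480x640x3 uint8, blue, green, red), "z_map" (480x640 float32, m along the optical axis (not along the pixel's ray), 0 where there is no reading), "fx", "fy", "cx", "cy" (pixels), "camera_from_world" (4x4, takes a point from world to camera coordinates). Camera axes: x right, y down, z forward; pixel columns grow to the right and rows downward; lengths in m; the calibration is good to about 2 mm. A picture is of the moment at which its call begins.
- env.hand_in(): hands the job in; it is judged then, once.
The state is a dict: "clock": time; "joint_pos": joint angles; "qvel": joint speeds; "tau": joint torques, N m; "tcp_pos": TCP position; "orientation": TCP orientation; "wrist_force": force on the tool from outside, world axes, zero at the start; "ft_torque": the same for the moment, N m; "finger_gap": finger opening in m; "grip_force": force on a finger pad.
Only numpy, scipy, OpenCV 4.12 (cv2) and the standard library are available. Lean on these libraries where they do the work, as an engineer would, in place of code of your own. Each camera call takes 0.05 s, during which the arm holds its last target. There are 200 camera calls.

## Working session

There is one attempt and no reset: what is moved stays moved. The work goes in short steps, Python scripts to look and compute and a tool call to move; the robot and the scene stay as the last step left them, time stands still between calls to the robot, and variables do not carry over. Pictures are saved under pics/ and viewed, at most 10 in all, crops included, and the job is handed in when it is done.

Besides the shell and the picture viewer there is one more tool, called after "Call:" by a JSON object that holds its "api" and its "payload", one argument or row to a line. carry_out: Moves the arm, as the interface text tells. Its arguments: {"type":"object","properties":{"moves":{"type":"array","items":{"type":"object","properties":{"tx":{"type":"number"},"ty":{"type":"number"},"tz":{"type":"number"},"wx":{"type":"number"},"wy":{"type":"number"},"wz":{"type":"number"},"claw":{"type":"number"}}}},"newtons":{"type":"number"}},"required":["moves"]}

```bash
mkdir -p pics; cat > h.py <<'E'
import numpy as np, cv2
from workcell import env, read_camera
def world(c):
    z=c["z_map"]; v,u=np.mgrid[0:480,0:640]
    P=np.stack([(u-c["cx"])/c["fx"]*z,(v-c["cy"])/c["fy"]*z,z,np.ones_like(z)],-1)
    W=P@np.linalg.inv(c["camera_from_world"]).T
    W=W[...,:3]; W[z<=0]=np.nan
    return W
def proj(c,p):
    q=c["camera_from_world"]@np.append(p,1); return c["fx"]*q[0]/q[2]+c["cx"],c["fy"]*q[1]/q[2]+c["cy"]
def ray(c,u,v,h):
    M=np.linalg.inv(c["camera_from_world"]); d=M[:3,:3]@np.array([(u-c["cx"])/c["fx"],(v-c["cy"])/c["fy"],1]); o=M[:3,3]
    return o+d*(h-o[2])/d[2]
E
python3 - <<'E'
from h import *
for n in("scene","top"):
    c=read_camera(n); cv2.imwrite(f"pics/{n}0.png",c["image"]); np.savez(f"{n}0.npz",**c)
    M=np.linalg.inv(c["camera_from_world"]); print(n,M[:3,3].round(3),M[:3,2].round(2),c["fx"])
print(env.get_state())
E
```

```text
scene [-0.011  0.51   0.869] [ 0.56 -0.44 -0.7 ] 557.4979155645917
top [0.35  0.038 1.39 ] [ 0.2  -0.   -0.98] 608.4735184711965
{'clock': 0.1, 'joint_pos': array([-1.31460949e+00,  3.13976151e-01,  4.51163109e-02,  1.30361346e+00,
        9.13912099e-06,  1.43121432e+00]), 'qvel': array([-0.00024395, -0.00177367,  0.00331111,  0.00138826,  0.00033309,
       -0.00019835]), 'tau': array([ 2.97866689e-03, -4.81720734e+01,  2.99247444e+01,  1.26351279e-02,
       -1.42922418e-04, -4.19735670e-06]), 'tcp_pos': array([ 0.221561  , -0.53011276,  0.23047882]), 'orientation': array([-8.37329282e-04,  9.80484341e-01,  1.96595405e-01, -4.42963735e-05]), 'wrist_force': array([-0.6327911 , -0.32993852,  0.45696791]), 'ft_torque': array([-0.00045067,  0.00778504, -0.02134864]), 'grip_force': 0.0, 'finger_gap': 0.08568939848392565}
```

View pics/scene0.png

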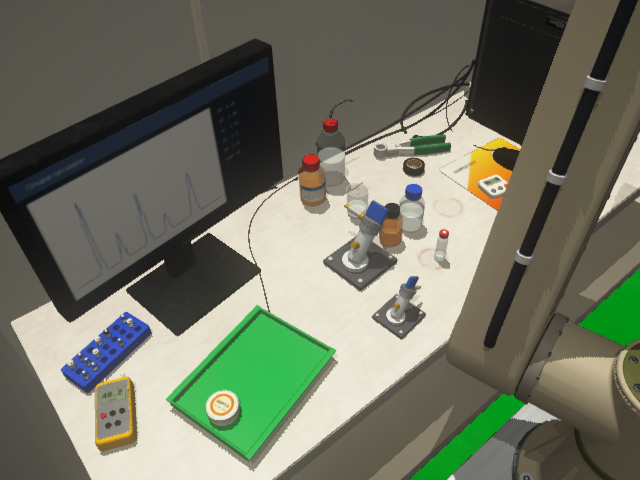

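View pics/top0.png

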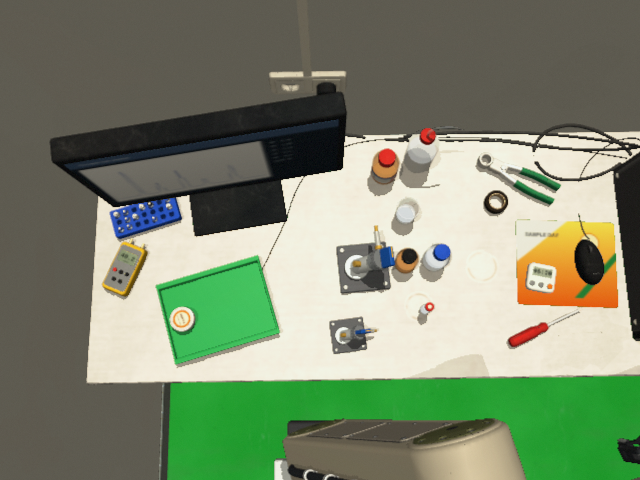

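The scene view shows the large stand at (360,260), the small decoy stand at (400,315), the tray at (250,385) with the tin at (222,408), and the monitor behind them.

In the top view up is +x and right is -y. Possible mix-ups there:
- **Amber bottle:** black cap (406,258), not the red-capped amber one (385,165).
- **Clear bottle:** blue cap (439,253), not the red-capped one (425,145).
- **Stand:** the large one (363,265), not the small one (349,335).
- **Bystanders:** beaker (405,212), vial (427,308).

The spout points up in the image (377,235), to the far side.

```bash
python3 - <<'E'
from h import *
t=dict(np.load("top0.npz")); s=dict(np.load("scene0.npz"))
im=t["image"]; cv2.imwrite("pics/crop.png",cv2.resize(im[195:335,325:465],None,fx=4,fy=4,interpolation=cv2.INTER_CUBIC))
for n,c in(("top",t),("scene",s)):
    W=world(c); h=cv2.cvtColor(c["image"],cv2.COLOR_BGR2HSV); H,S,V=[h[...,i].astype(int) for i in range(3)]
    x,y,z=W[...,0],W[...,1],W[...,2]
    near=lambda u,v,r:np.hypot(*(np.mgrid[0:480,0:640]-np.array([v,u])[:,None,None]))<r
    def rep(k,m):
        P=W[m&np.isfinite(z)]; 
        if len(P): print(n,k,len(P),"med",np.median(P,0).round(4),"lo",np.percentile(P,3,0).round(3),"hi",np.percentile(P,97,0).round(3))
    blue=(H>100)&(H<130)&(S>120)
    pos={"top":dict(a=(406,258),c=(440,253),w=(386,258),b=(405,212),v=(428,307),t=(181,320)),
         "scene":dict(a=(391,215),c=(413,192),w=(376,213),b=(357,200),v=(443,235),t=(222,407))}[n]
    rep("ambercap",near(*pos["a"],16)&(z>.088)&(z<.1)&(V<90))
    rep("bluecap",near(*pos["c"],16)&(z>.1)&(z<.112)&blue)
    rep("wing",near(*pos["w"],18)&blue&(z>.095))
    rep("beaker",near(*pos["b"],20)&(z>.055)&(z<.08))
    rep("vial",near(*pos["v"],14)&(z>.06)&(z<.085))
    rep("tin",near(*pos["t"],20)&(z>.032)&(z<.05))
    g=((H>50)&(H<75)&(S>150)&(z>.0)&(z<.05)&(y>.05)&(x>.2)).astype(np.uint8)
    cs=max(cv2.findContours(g,0,2)[0],key=cv2.contourArea)
    box=cv2.boxPoints(cv2.minAreaRect(cs)); ap=cv2.approxPolyDP(cv2.convexHull(cs),6,True)[:,0]
    print("tray",[ray(c,*p,.026).round(3)[:2].tolist() for p in ap])
    if n=="top":
        m=((V<110)&(S<90)&(z<.03)&(z>.0)&near(363,267,42)).astype(np.uint8)
        cs=max(cv2.findContours(m,0,2)[0],key=cv2.contourArea); bx=cv2.boxPoints(cv2.minAreaRect(cs))
        print("base",[ray(c,*p,.012).round(3)[:2].tolist() for p in bx])
    else: 
        rep("y",near(*pos["w"],25)&(H>18)&(H<35)&(S>130)&(z>.06))
    # obstacles height: monitor
    m=(z>.15)&(y>-.1)&(x>.3); P=W[m]; print("tall",np.percentile(P,[1,99],0).round(2).tolist())
E
```

```text
top ambercap 157 med [ 0.5811 -0.1389  0.0934] lo [ 0.569 -0.152  0.089] hi [ 0.595 -0.126  0.098]
top bluecap 176 med [ 0.5867 -0.2086  0.1036] lo [ 0.573 -0.223  0.1  ] hi [ 0.602 -0.193  0.108]
top wing 221 med [ 0.5724 -0.0867  0.1222] lo [ 0.556 -0.1    0.108] hi [ 0.593 -0.077  0.133]
top beaker 131 med [ 0.7045 -0.148   0.0658] lo [ 0.671 -0.169  0.056] hi [ 0.72  -0.12   0.072]
top vial 76 med [ 0.4732 -0.18    0.0745] lo [ 0.464 -0.189  0.062] hi [ 0.482 -0.171  0.079]
top tin 482 med [0.4579 0.3627 0.0386] lo [0.434 0.339 0.034] hi [0.481 0.387 0.043]
tray [[0.598, 0.198], [0.425, 0.15], [0.361, 0.374], [0.532, 0.423]]
base [[0.618, 0.017], [0.629, -0.096], [0.521, -0.103], [0.511, 0.008]]
tall [[0.33, -0.09, 0.16], [0.9, 0.6, 0.55]]
scene ambercap 128 med [ 0.5747 -0.1409  0.0925] lo [ 0.552 -0.153  0.089] hi [ 0.591 -0.084  0.097]
scene bluecap 113 med [ 0.5848 -0.2097  0.1029] lo [ 0.57  -0.225  0.101] hi [ 0.598 -0.194  0.105]
scene wing 273 med [ 0.5712 -0.087   0.1188] lo [ 0.553 -0.098  0.106] hi [ 0.589 -0.077  0.13 ]
scene beaker 195 med [ 0.6963 -0.149   0.0622] lo [ 0.667 -0.171  0.056] hi [ 0.716 -0.121  0.068]
scene vial 97 med [ 0.468  -0.18    0.0713] lo [ 0.461 -0.191  0.06 ] hi [ 0.478 -0.174  0.076]
scene tin 843 med [0.4529 0.3624 0.0376] lo [0.43  0.339 0.034] hi [0.478 0.386 0.041]
tray [[0.593, 0.196], [0.422, 0.147], [0.359, 0.376], [0.531, 0.423]]
scene y 17 med [ 0.5973 -0.071   0.1003] lo [ 0.588 -0.088  0.096] hi [ 0.6   -0.068  0.118]
tall [[0.37, -0.08, 0.16], [0.9, 0.6, 0.53]]
```

View pics/crop.png

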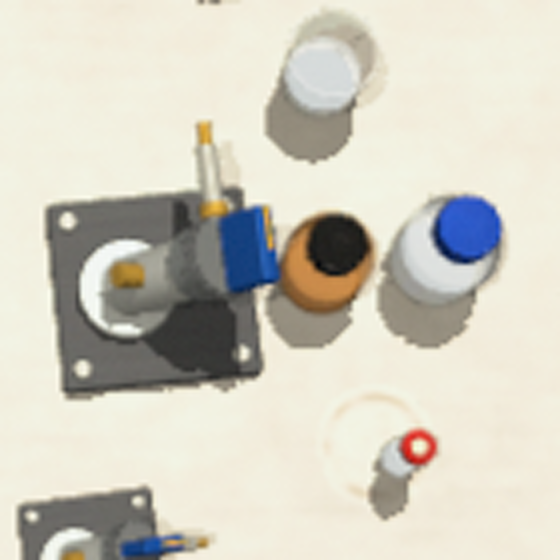

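Both views agree to about 4 mm and the heights fit the given sizes. The crop confirms my choice: black cap at crop (338,243), blue cap at (468,229), wing at (250,248) with the spout pointing up, and vial at (418,447). I'll take the clear bottle first, approaching from above with the fingers closing along x.

Call:
{"api": "carry_out", "payload": {
  "moves": [
    {"tx": 4.5,"ty": 4.0,"wz": 0.147,"claw": -1},
    {"tx": 4.5,"ty": 4.0,"wz": 0.147},
    {"tx": 4.5,"ty": 4.0,"wz": 0.147},
    {"tx": 4.5,"ty": 4.0,"wz": 0.147},
    {"tx": 4.5,"ty": 4.0,"wz": 0.147},
    {"tx": 4.5,"ty": 4.0,"wz": 0.147},
    {"tx": 4.5,"ty": 4.0,"wz": 0.147},
    {"tx": 4.5,"ty": 4.0,"wz": 0.147}
  ],
  "newtons": 60
}}

```text
invalid input at $.moves[0]: expected keys tx, ty, tz, wx, wy, wz, claw
```

All keys are needed in each row.

Call:
{"api": "carry_out", "payload": {
  "moves": [
    {"tx": 4.5,"ty": 4.0,"tz": 0,"wx": 0,"wy": 0,"wz": 0.147,"claw": -1},
    {"tx": 4.5,"ty": 4.0,"tz": 0,"wx": 0,"wy": 0,"wz": 0.147,"claw": -1},
    {"tx": 4.5,"ty": 4.0,"tz": 0,"wx": 0,"wy": 0,"wz": 0.147,"claw": -1},
    {"tx": 4.5,"ty": 4.0,"tz": 0,"wx": 0,"wy": 0,"wz": 0.147,"claw": -1},
    {"tx": 4.5,"ty": 4.0,"tz": 0,"wx": 0,"wy": 0,"wz": 0.147,"claw": -1},
    {"tx": 4.5,"ty": 4.0,"tz": 0,"wx": 0,"wy": 0,"wz": 0.147,"claw": -1},
    {"tx": 4.5,"ty": 4.0,"tz": 0,"wx": 0,"wy": 0,"wz": 0.147,"claw": -1},
    {"tx": 4.5,"ty": 4.0,"tz": 0,"wx": 0,"wy": 0,"wz": 0.147,"claw": -1}
  ],
  "newtons": 60
}}

```text
clock: 1.1
tcp_pos: [0.5828, -0.209, 0.2309]
orientation: [-0.0, 0.705, 0.709, -0.0]
wrist_force: [0.1, 0.0, -0.1]
finger_gap: 0.0854
grip_force: 0.0
```

Call:
{"api": "carry_out", "payload": {
  "moves": [
    {"tx": 0.3,"ty": 0,"tz": -4,"wx": 0,"wy": 0,"wz": 0,"claw": -1},
    {"tx": 0,"ty": 0,"tz": -4,"wx": 0,"wy": 0,"wz": 0,"claw": -1},
    {"tx": 0,"ty": 0,"tz": -3,"wx": 0,"wy": 0,"wz": 0,"claw": -1},
    {"tx": 0,"ty": 0,"tz": -2,"wx": 0,"wy": 0,"wz": 0,"claw": -1},
    {"tx": 0,"ty": 0,"tz": -1.2,"wx": 0,"wy": 0,"wz": 0,"claw": -1},
    {"tx": 0,"ty": 0,"tz": 0,"wx": 0,"wy": 0,"wz": 0,"claw": 0},
    {"tx": 0,"ty": 0,"tz": 0,"wx": 0,"wy": 0,"wz": 0,"claw": 0}
  ]
}}

```text
clock: 1.98
tcp_pos: [0.5853, -0.2109, 0.0902]
orientation: [0.001, 0.707, 0.707, 0.0]
wrist_force: [-0.1, 0.6, 0.5]
finger_gap: 0.0518
grip_force: 0.0
```

```bash
python3 - <<'E'
from h import *
s=env.get_state(); print(s["tcp_pos"],s["finger_gap"],s["wrist_force"])
a=read_camera("scene")["image"][130:300,310:480]; b=read_camera("top")["image"][195:335,345:485]
cv2.imwrite("pics/g1.png",np.hstack([cv2.resize(a,(400,400)),cv2.resize(b,(400,400))]))
E
```

```text
[ 0.58525267 -0.21092566  0.09024104] 0.051789488191251926 [-0.12207134  0.62663736  0.54881792]
```

View pics/g1.png

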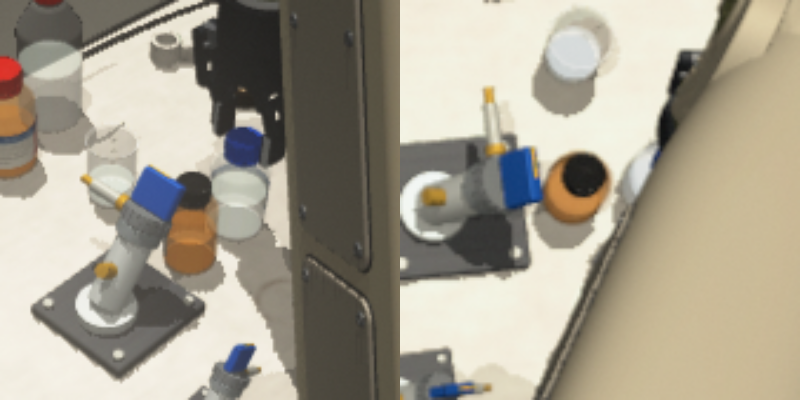

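The fingers straddle the blue cap at left-panel (245,145). The amber bottle and the wing are clear of the gripper, so I'll close.

Call:
{"api": "carry_out", "payload": {
  "moves": [
    {"tx": 0,"ty": 0,"tz": 0,"wx": 0,"wy": 0,"wz": 0,"claw": 1},
    {"tx": 0,"ty": 0,"tz": 0,"wx": 0,"wy": 0,"wz": 0,"claw": 1},
    {"tx": 0,"ty": 0,"tz": 0,"wx": 0,"wy": 0,"wz": 0,"claw": 1},
    {"tx": 0,"ty": 0,"tz": 0,"wx": 0,"wy": 0,"wz": 0,"claw": 1},
    {"tx": 0,"ty": 0,"tz": 1,"wx": 0,"wy": 0,"wz": 0,"claw": 1},
    {"tx": 0,"ty": 0,"tz": 1,"wx": 0,"wy": 0,"wz": 0,"claw": 1},
    {"tx": 0,"ty": 0,"tz": 0,"wx": 0,"wy": 0,"wz": 0,"claw": 1}
  ],
  "newtons": 60
}}

```text
clock: 2.95
tcp_pos: [0.5852, -0.2109, 0.1103]
orientation: [0.001, 0.707, 0.707, 0.0]
wrist_force: [0.5, -0.2, -4.5]
finger_gap: 0.0321
grip_force: 59.9
```

```bash
python3 - <<'E'
from h import *
c=read_camera("scene");a=c["image"][130:300,310:480]; cv2.imwrite("pics/g2.png",cv2.resize(a,(500,500)))
s=env.get_state(); print(s["wrist_force"],s["ft_torque"],s["finger_gap"],s["joint_pos"])
E
```

```text
[ 0.60378236 -0.10117392 -3.4568978 ] [ 0.00940282 -0.00604705 -0.01866359] 0.03214206540481433 [-4.74764940e-01  4.59953291e-01 -3.98642809e-02  1.07027491e+00
  4.93902364e-05  1.09499072e+00]
```

View pics/g2.png

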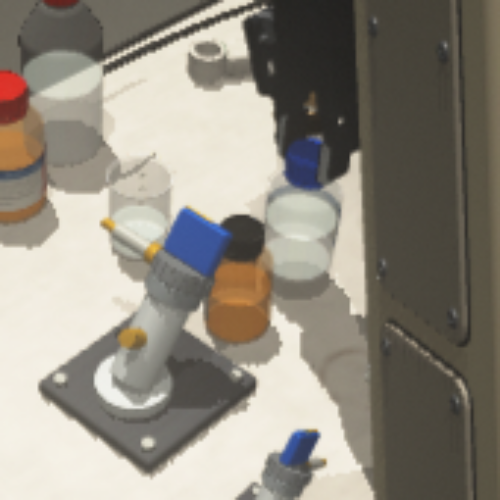

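The bottle hangs upright in the grip and the wrist reads 3.5–4.5 N, which fits its weight. Now lifting it and carrying it to the tray.

Call:
{"api": "carry_out", "payload": {
  "moves": [
    {"tx": 0,"ty": 0,"tz": 1,"wx": 0,"wy": 0,"wz": 0,"claw": 1},
    {"tx": 0,"ty": 0,"tz": 2,"wx": 0,"wy": 0,"wz": 0,"claw": 1},
    {"tx": 0,"ty": 0,"tz": 2.5,"wx": 0,"wy": 0,"wz": 0,"claw": 1},
    {"tx": 0,"ty": 0,"tz": 2.5,"wx": 0,"wy": 0,"wz": 0,"claw": 1},
    {"tx": 0,"ty": 0,"tz": 2.5,"wx": 0,"wy": 0,"wz": 0,"claw": 1},
    {"tx": 0,"ty": 0,"tz": 2.5,"wx": 0,"wy": 0,"wz": 0,"claw": 1},
    {"tx": 0,"ty": 0,"tz": 1.5,"wx": 0,"wy": 0,"wz": 0,"claw": 1},
    {"tx": -0.3,"ty": 1,"tz": 0,"wx": 0,"wy": 0,"wz": 0,"claw": 1}
  ]
}}

```text
clock: 4.0
tcp_pos: [0.5823, -0.2011, 0.2553]
orientation: [0.001, 0.707, 0.707, 0.0]
wrist_force: [-0.3, 1.0, -3.6]
finger_gap: 0.0319
grip_force: 60.1
```

Call:
{"api": "carry_out", "payload": {
  "moves": [
    {"tx": -0.4,"ty": 2,"tz": 0,"wx": 0,"wy": 0,"wz": 0.02,"claw": 1},
    {"tx": -0.6,"ty": 3,"tz": 0,"wx": 0,"wy": 0,"wz": 0.02,"claw": 1},
    {"tx": -0.6,"ty": 3,"tz": 0,"wx": 0,"wy": 0,"wz": 0.02,"claw": 1},
    {"tx": -0.6,"ty": 3,"tz": 0,"wx": 0,"wy": 0,"wz": 0.02,"claw": 1},
    {"tx": -0.6,"ty": 3,"tz": 0,"wx": 0,"wy": 0,"wz": 0.02,"claw": 1},
    {"tx": -0.6,"ty": 3,"tz": 0,"wx": 0,"wy": 0,"wz": 0.02,"claw": 1},
    {"tx": -0.6,"ty": 3,"tz": 0,"wx": 0,"wy": 0,"wz": 0.02,"claw": 1},
    {"tx": -0.6,"ty": 3,"tz": 0,"wx": 0,"wy": 0,"wz": 0.02,"claw": 1}
  ]
}}

```text
clock: 5.0
tcp_pos: [0.5337, 0.0318, 0.2531]
orientation: [-0.001, 0.647, 0.762, -0.001]
wrist_force: [-0.2, 1.1, -2.7]
finger_gap: 0.0323
grip_force: 60.1
```

Call:
{"api": "carry_out", "payload": {
  "moves": [
    {"tx": -0.6,"ty": 3,"tz": 0,"wx": 0,"wy": 0,"wz": 0.02,"claw": 1},
    {"tx": -0.6,"ty": 3,"tz": 0,"wx": 0,"wy": 0,"wz": 0.02,"claw": 1},
    {"tx": -0.6,"ty": 3,"tz": 0,"wx": 0,"wy": 0,"wz": 0.02,"claw": 1},
    {"tx": -0.6,"ty": 3,"tz": 0,"wx": 0,"wy": 0,"wz": 0.02,"claw": 1},
    {"tx": -0.6,"ty": 3,"tz": 0,"wx": 0,"wy": 0,"wz": 0.02,"claw": 1},
    {"tx": -0.6,"ty": 2.5,"tz": 0,"wx": 0,"wy": 0,"wz": 0.02,"claw": 1},
    {"tx": -0.3,"ty": 1,"tz": 0,"wx": 0,"wy": 0,"wz": 0.01,"claw": 1},
    {"tx": 0,"ty": 0,"tz": 0,"wx": 0,"wy": 0,"wz": 0,"claw": 1}
  ]
}}

```text
clock: 6.0
tcp_pos: [0.4956, 0.215, 0.2537]
orientation: [-0.0, 0.596, 0.803, -0.001]
wrist_force: [0.0, -0.8, -3.9]
finger_gap: 0.0325
grip_force: 60.1
```

```bash
python3 - <<'E'
from h import *
a=read_camera("scene")["image"][150:480,120:450]; b=read_camera("top")["image"][180:380,140:400]
cv2.imwrite("pics/g3.png",np.hstack([cv2.resize(a,(400,400)),cv2.resize(b,(400,308)).copy() if 0 else cv2.copyMakeBorder(cv2.resize(b,(400,308)),0,92,0,0,0)]))
s=env.get_state(); print(s["wrist_force"],s["ft_torque"],s["finger_gap"],s["tcp_pos"])
E
```

```text
[ 0.27925895  0.10685685 -3.7371421 ] [-0.04980159  0.01014771  0.03597583] 0.032163051920533606 [0.49642352 0.21395185 0.25401824]
```

View pics/g3.png

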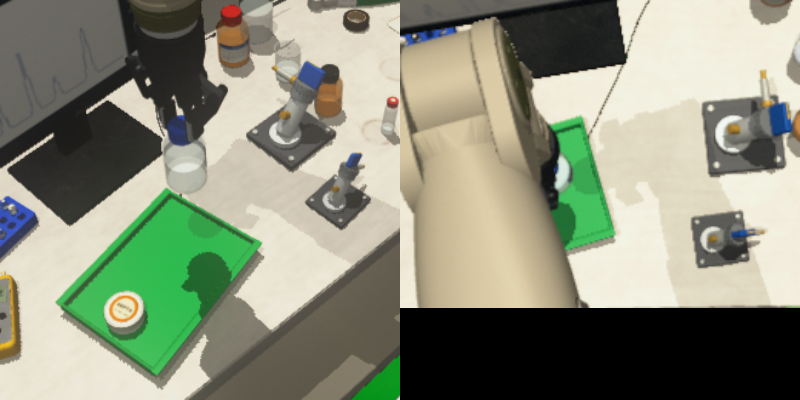

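The bottle hangs upright, left panel (185,160). It is over the near end of the tray, with its shadow at (205,220) and the tin far away at (125,312). Lowering: TCP was 0.090 with the bottle on the bench, so 0.106 on the tray floor.

Call:
{"api": "carry_out", "payload": {
  "moves": [
    {"tx": 0,"ty": 0,"tz": -1.5,"wx": 0,"wy": 0,"wz": 0,"claw": 1},
    {"tx": 0,"ty": 0,"tz": -3,"wx": 0,"wy": 0,"wz": 0,"claw": 1},
    {"tx": 0,"ty": 0,"tz": -3,"wx": 0,"wy": 0,"wz": 0,"claw": 1},
    {"tx": 0,"ty": 0,"tz": -3,"wx": 0,"wy": 0,"wz": 0,"claw": 1},
    {"tx": 0,"ty": 0,"tz": -2,"wx": 0,"wy": 0,"wz": 0,"claw": 1},
    {"tx": 0,"ty": 0,"tz": -1,"wx": 0,"wy": 0,"wz": 0,"claw": 1},
    {"tx": 0,"ty": 0,"tz": -0.7,"wx": 0,"wy": 0,"wz": 0,"claw": 1},
    {"tx": 0,"ty": 0,"tz": 0,"wx": 0,"wy": 0,"wz": 0,"claw": 1}
  ]
}}

```text
clock: 7.1
tcp_pos: [0.4968, 0.2142, 0.1122]
orientation: [0.0, 0.597, 0.802, -0.0]
wrist_force: [0.8, 0.1, -2.8]
finger_gap: 0.032
grip_force: 60.2
```

Call:
{"api": "carry_out", "payload": {
  "moves": [
    {"tx": 0,"ty": 0,"tz": -0.3,"wx": 0,"wy": 0,"wz": 0,"claw": 1},
    {"tx": 0,"ty": 0,"tz": -0.2,"wx": 0,"wy": 0,"wz": 0,"claw": 1},
    {"tx": 0,"ty": 0,"tz": 0,"wx": 0,"wy": 0,"wz": 0,"claw": 1}
  ]
}}

```text
clock: 7.48
tcp_pos: [0.4967, 0.2145, 0.1075]
orientation: [0.0, 0.597, 0.802, 0.0]
wrist_force: [0.3, -0.4, -3.8]
finger_gap: 0.0323
grip_force: 60.2
```

Call:
{"api": "carry_out", "payload": {
  "moves": [
    {"tx": 0,"ty": 0,"tz": -0.1,"wx": 0,"wy": 0,"wz": 0,"claw": 1},
    {"tx": 0,"ty": 0,"tz": -0.1,"wx": 0,"wy": 0,"wz": 0,"claw": 1},
    {"tx": 0,"ty": 0,"tz": 0,"wx": 0,"wy": 0,"wz": 0,"claw": 1}
  ]
}}

```text
clock: 7.85
tcp_pos: [0.4974, 0.2145, 0.1068]
orientation: [0.001, 0.597, 0.802, 0.001]
wrist_force: [-1.6, -1.2, 6.0]
finger_gap: 0.0322
grip_force: 61.4
```

It has touched down: the wrist force went from -4 to +6 N. Releasing.

Call:
{"api": "carry_out", "payload": {
  "moves": [
    {"tx": 0,"ty": 0,"tz": 0,"wx": 0,"wy": 0,"wz": 0,"claw": 0},
    {"tx": 0,"ty": 0,"tz": 0,"wx": 0,"wy": 0,"wz": 0,"claw": -0.4},
    {"tx": 0,"ty": 0,"tz": 0,"wx": 0,"wy": 0,"wz": 0,"claw": -1},
    {"tx": 0,"ty": 0,"tz": 0,"wx": 0,"wy": 0,"wz": 0,"claw": -1},
    {"tx": 0,"ty": 0,"tz": 3,"wx": 0,"wy": 0,"wz": 0,"claw": -1},
    {"tx": 0,"ty": 0,"tz": 4,"wx": 0,"wy": 0,"wz": 0,"claw": -1},
    {"tx": 0,"ty": 0,"tz": 4,"wx": 0,"wy": 0,"wz": 0,"claw": -1},
    {"tx": 0,"ty": 0,"tz": 2,"wx": 0,"wy": 0,"wz": 0,"claw": -1}
  ]
}}

```text
clock: 8.85
tcp_pos: [0.4976, 0.2147, 0.2378]
orientation: [0.001, 0.597, 0.802, 0.001]
wrist_force: [0.2, -0.0, -0.6]
finger_gap: 0.0851
grip_force: 0.0
```

Call:
{"api": "carry_out", "payload": {
  "moves": [
    {"tx": 1,"ty": -4.4,"tz": 0,"wx": 0,"wy": 0,"wz": -0.036,"claw": -1},
    {"tx": 1,"ty": -4.4,"tz": 0,"wx": 0,"wy": 0,"wz": -0.036,"claw": -1},
    {"tx": 1,"ty": -4.4,"tz": 0,"wx": 0,"wy": 0,"wz": -0.036,"claw": -1},
    {"tx": 1,"ty": -4.4,"tz": 0,"wx": 0,"wy": 0,"wz": -0.036,"claw": -1},
    {"tx": 1,"ty": -4.4,"tz": 0,"wx": 0,"wy": 0,"wz": -0.036,"claw": -1},
    {"tx": 1,"ty": -4.4,"tz": 0,"wx": 0,"wy": 0,"wz": -0.036,"claw": -1},
    {"tx": 1,"ty": -4.4,"tz": 0,"wx": 0,"wy": 0,"wz": -0.036,"claw": -1},
    {"tx": 1,"ty": -4.4,"tz": 0,"wx": 0,"wy": 0,"wz": -0.036,"claw": -1}
  ]
}}

```text
clock: 9.85
tcp_pos: [0.5769, -0.1391, 0.2352]
orientation: [0.0, 0.706, 0.708, 0.0]
wrist_force: [0.7, 0.1, 0.6]
finger_gap: 0.0852
grip_force: 0.0
```

```bash
python3 - <<'E'
from h import *
c=read_camera("scene"); W=world(c); h=cv2.cvtColor(c["image"],cv2.COLOR_BGR2HSV); H,S,V=[h[...,i].astype(int) for i in range(3)]
x,y,z=np.moveaxis(W,-1,0)
m=(H>100)&(H<130)&(S>120)&(y>.1)&(y<.3)&(x<.6)&(x>.4)&(z>.1)&(z<.14); print("cap in tray",m.sum(),np.median(W[m],0))
m=(V<90)&(abs(x-.579)<.025)&(abs(y+.14)<.025)&(z>.085)&(z<.1); print("amber",m.sum(),np.percentile(W[m],[3,50,97],0).round(4).tolist())
print(env.get_state()["tcp_pos"])
E
```

```text
cap in tray 244 [0.49681806 0.21549979 0.11846453]
amber 131 [[0.5638, -0.1532, 0.0864], [0.5749, -0.1406, 0.0919], [0.5922, -0.1262, 0.0951]]
[ 0.57817045 -0.14447513  0.23467961]
```

The clear bottle stands in the tray, cap at (0.497, 0.2155, 0.118). Descending on the amber one.

Call:
{"api": "carry_out", "payload": {
  "moves": [
    {"tx": 0,"ty": -0.2,"tz": -3,"wx": 0,"wy": 0,"wz": 0,"claw": -1},
    {"tx": 0,"ty": 0,"tz": -4,"wx": 0,"wy": 0,"wz": 0,"claw": -1},
    {"tx": 0,"ty": 0,"tz": -3,"wx": 0,"wy": 0,"wz": 0,"claw": -1},
    {"tx": 0,"ty": 0,"tz": -2.5,"wx": 0,"wy": 0,"wz": 0,"claw": -0.6},
    {"tx": 0,"ty": 0,"tz": -1.8,"wx": 0,"wy": 0,"wz": 0,"claw": -0.3},
    {"tx": 0,"ty": 0,"tz": -1,"wx": 0,"wy": 0,"wz": 0,"claw": 0},
    {"tx": 0,"ty": 0,"tz": 0,"wx": 0,"wy": 0,"wz": 0,"claw": 0}
  ]
}}

```text
clock: 10.78
tcp_pos: [0.5763, -0.1393, 0.0818]
orientation: [-0.001, 0.706, 0.708, -0.0]
wrist_force: [0.1, 0.8, 0.9]
finger_gap: 0.0426
grip_force: 0.0
```

Call:
{"api": "carry_out", "payload": {
  "moves": [
    {"tx": 0,"ty": 0,"tz": 0,"wx": 0,"wy": 0,"wz": 0,"claw": 1},
    {"tx": 0,"ty": 0,"tz": 0,"wx": 0,"wy": 0,"wz": 0,"claw": 1},
    {"tx": 0,"ty": 0,"tz": 0,"wx": 0,"wy": 0,"wz": 0,"claw": 1},
    {"tx": 0,"ty": 0,"tz": 0,"wx": 0,"wy": 0,"wz": 0,"claw": 1},
    {"tx": 0,"ty": 0,"tz": 1,"wx": 0,"wy": 0,"wz": 0,"claw": 1},
    {"tx": 0,"ty": 0,"tz": 1,"wx": 0,"wy": 0,"wz": 0,"claw": 1},
    {"tx": 0,"ty": 0,"tz": 0,"wx": 0,"wy": 0,"wz": 0,"claw": 1}
  ],
  "newtons": 60
}}

```text
clock: 11.65
tcp_pos: [0.5773, -0.1399, 0.1033]
orientation: [0.001, 0.706, 0.708, 0.0]
wrist_force: [0.1, -0.9, -2.2]
finger_gap: 0.0286
grip_force: 59.1
```

```bash
python3 - <<'E'
from h import *
c=read_camera("scene");a=c["image"][130:300,310:480]; cv2.imwrite("pics/g4.png",cv2.resize(a,(500,500)))
s=env.get_state(); print(s["wrist_force"],s["ft_torque"],s["finger_gap"],s["tcp_pos"])
E
```

```text
[ 0.52510945 -0.61751346 -2.03956572] [ 0.00275952 -0.01323168 -0.01146647] 0.028812674331572488 [ 0.57695343 -0.13973534  0.1027417 ]
```

View pics/g4.png

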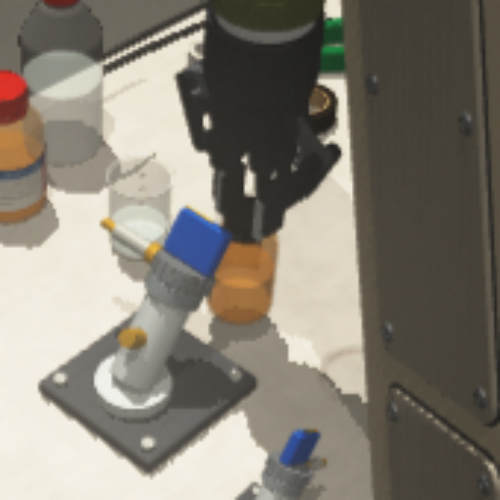

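The amber bottle is lifted upright, at (240,280) in the crop, with no contact to the wing. Raising it straight up and carrying it to the tray.

Call:
{"api": "carry_out", "payload": {
  "moves": [
    {"tx": 0,"ty": -0.3,"tz": 1.3,"wx": 0,"wy": 0,"wz": 0,"claw": 1},
    {"tx": 0,"ty": 0,"tz": 2.5,"wx": 0,"wy": 0,"wz": 0,"claw": 1},
    {"tx": 0,"ty": 0,"tz": 2.5,"wx": 0,"wy": 0,"wz": 0,"claw": 1},
    {"tx": 0,"ty": 0,"tz": 2.5,"wx": 0,"wy": 0,"wz": 0,"claw": 1},
    {"tx": 0,"ty": 0,"tz": 2.5,"wx": 0,"wy": 0,"wz": 0,"claw": 1},
    {"tx": 0,"ty": 0,"tz": 2.5,"wx": 0,"wy": 0,"wz": 0,"claw": 1},
    {"tx": 0,"ty": 0,"tz": 1.5,"wx": 0,"wy": 0,"wz": 0,"claw": 1},
    {"tx": -0.3,"ty": 1.3,"tz": 0,"wx": 0,"wy": 0,"wz": 0,"claw": 1}
  ]
}}

```text
clock: 12.7
tcp_pos: [0.5743, -0.1301, 0.2564]
orientation: [0.001, 0.707, 0.708, 0.001]
wrist_force: [-0.1, -0.0, -1.7]
finger_gap: 0.0291
grip_force: 59.1
```

Call:
{"api": "carry_out", "payload": {
  "moves": [
    {"tx": -0.5,"ty": 2,"tz": 0,"wx": 0,"wy": 0,"wz": 0.02,"claw": 1},
    {"tx": -0.7,"ty": 3,"tz": 0,"wx": 0,"wy": 0,"wz": 0.02,"claw": 1},
    {"tx": -0.7,"ty": 3,"tz": 0,"wx": 0,"wy": 0,"wz": 0.02,"claw": 1},
    {"tx": -0.7,"ty": 3,"tz": 0,"wx": 0,"wy": 0,"wz": 0.02,"claw": 1},
    {"tx": -0.7,"ty": 3,"tz": 0,"wx": 0,"wy": 0,"wz": 0.02,"claw": 1},
    {"tx": -0.7,"ty": 3,"tz": 0,"wx": 0,"wy": 0,"wz": 0.02,"claw": 1},
    {"tx": -0.7,"ty": 3,"tz": 0,"wx": 0,"wy": 0,"wz": 0.02,"claw": 1},
    {"tx": -0.7,"ty": 3,"tz": 0,"wx": 0,"wy": 0,"wz": 0.02,"claw": 1}
  ]
}}

```text
clock: 13.7
tcp_pos: [0.5176, 0.1026, 0.254]
orientation: [-0.001, 0.646, 0.763, -0.001]
wrist_force: [-0.9, 0.2, -2.3]
finger_gap: 0.029
grip_force: 59.1
```

Call:
{"api": "carry_out", "payload": {
  "moves": [
    {"tx": -0.7,"ty": 3,"tz": 0,"wx": 0,"wy": 0,"wz": 0.02,"claw": 1},
    {"tx": -0.7,"ty": 3,"tz": 0,"wx": 0,"wy": 0,"wz": 0.02,"claw": 1},
    {"tx": -0.7,"ty": 3,"tz": 0,"wx": 0,"wy": 0,"wz": 0.02,"claw": 1},
    {"tx": -0.7,"ty": 3,"tz": 0,"wx": 0,"wy": 0,"wz": 0.02,"claw": 1},
    {"tx": -0.7,"ty": 3,"tz": 0,"wx": 0,"wy": 0,"wz": 0.02,"claw": 1},
    {"tx": -0.7,"ty": 2.5,"tz": 0,"wx": 0,"wy": 0,"wz": 0.02,"claw": 1},
    {"tx": -0.3,"ty": 1,"tz": 0,"wx": 0,"wy": 0,"wz": 0.01,"claw": 1},
    {"tx": 0,"ty": 0,"tz": 0,"wx": 0,"wy": 0,"wz": 0,"claw": 1}
  ]
}}

```text
clock: 14.7
tcp_pos: [0.4735, 0.2859, 0.2547]
orientation: [-0.0, 0.596, 0.803, -0.001]
wrist_force: [0.1, 0.5, -2.5]
finger_gap: 0.029
grip_force: 59.1
```

Call:
{"api": "carry_out", "payload": {
  "moves": [
    {"tx": 0,"ty": 0,"tz": -1.5,"wx": 0,"wy": 0,"wz": 0,"claw": 1},
    {"tx": 0,"ty": 0,"tz": -3,"wx": 0,"wy": 0,"wz": 0,"claw": 1},
    {"tx": 0,"ty": 0,"tz": -3,"wx": 0,"wy": 0,"wz": 0,"claw": 1},
    {"tx": 0,"ty": 0,"tz": -3,"wx": 0,"wy": 0,"wz": 0,"claw": 1},
    {"tx": 0,"ty": 0,"tz": -2.5,"wx": 0,"wy": 0,"wz": 0,"claw": 1},
    {"tx": 0,"ty": 0,"tz": -1.2,"wx": 0,"wy": 0,"wz": 0,"claw": 1},
    {"tx": 0,"ty": 0,"tz": -0.9,"wx": 0,"wy": 0,"wz": 0,"claw": 1},
    {"tx": 0,"ty": 0,"tz": 0,"wx": 0,"wy": 0,"wz": 0,"claw": 1}
  ]
}}

```text
clock: 15.7
tcp_pos: [0.4747, 0.2851, 0.1041]
orientation: [-0.0, 0.597, 0.803, -0.0]
wrist_force: [-0.6, 0.2, -1.8]
finger_gap: 0.0292
grip_force: 59.2
```

Call:
{"api": "carry_out", "payload": {
  "moves": [
    {"tx": 0,"ty": 0,"tz": -0.2,"wx": 0,"wy": 0,"wz": 0,"claw": 1},
    {"tx": 0,"ty": 0,"tz": -0.1,"wx": 0,"wy": 0,"wz": 0,"claw": 1},
    {"tx": 0,"ty": 0,"tz": 0,"wx": 0,"wy": 0,"wz": 0,"claw": 1}
  ]
}}

```text
clock: 16.08
tcp_pos: [0.4748, 0.2855, 0.1016]
orientation: [0.0, 0.596, 0.803, 0.0]
wrist_force: [0.8, 0.3, -2.2]
finger_gap: 0.029
grip_force: 59.2
```

Call:
{"api": "carry_out", "payload": {
  "moves": [
    {"tx": 0,"ty": 0,"tz": -0.1,"wx": 0,"wy": 0,"wz": 0,"claw": 1},
    {"tx": 0,"ty": 0,"tz": -0.1,"wx": 0,"wy": 0,"wz": 0,"claw": 1},
    {"tx": 0,"ty": 0,"tz": 0,"wx": 0,"wy": 0,"wz": 0,"claw": 1}
  ]
}}

```text
clock: 16.45
tcp_pos: [0.4748, 0.2855, 0.0994]
orientation: [0.0, 0.596, 0.803, 0.0]
wrist_force: [0.5, 0.2, -1.0]
finger_gap: 0.0291
grip_force: 59.2
```

Call:
{"api": "carry_out", "payload": {
  "moves": [
    {"tx": 0,"ty": 0,"tz": -0.1,"wx": 0,"wy": 0,"wz": 0,"claw": 1},
    {"tx": 0,"ty": 0,"tz": 0,"wx": 0,"wy": 0,"wz": 0,"claw": 1}
  ]
}}

```text
clock: 16.7
tcp_pos: [0.4751, 0.2857, 0.0992]
orientation: [0.0, 0.596, 0.803, 0.001]
wrist_force: [-1.2, 0.3, 4.9]
finger_gap: 0.0288
grip_force: 59.6
```

Touchdown. I'll release, rise, and move back toward the stand.

Call:
{"api": "carry_out", "payload": {
  "moves": [
    {"tx": 0,"ty": 0,"tz": 0,"wx": 0,"wy": 0,"wz": 0,"claw": 0},
    {"tx": 0,"ty": 0,"tz": 0,"wx": 0,"wy": 0,"wz": 0,"claw": -0.4},
    {"tx": 0,"ty": 0,"tz": 0,"wx": 0,"wy": 0,"wz": 0,"claw": -0.8},
    {"tx": 0,"ty": 0,"tz": 0,"wx": 0,"wy": 0,"wz": 0,"claw": -0.8},
    {"tx": 0,"ty": 0,"tz": 3,"wx": 0,"wy": 0,"wz": 0,"claw": -0.8},
    {"tx": 0,"ty": 0,"tz": 4,"wx": 0,"wy": 0,"wz": 0,"claw": -0.8},
    {"tx": 0,"ty": 0,"tz": 4,"wx": 0,"wy": 0,"wz": 0,"claw": -0.8},
    {"tx": 0,"ty": 0,"tz": 4,"wx": 0,"wy": 0,"wz": 0,"claw": -0.8}
  ]
}}

```text
clock: 17.7
tcp_pos: [0.4746, 0.2853, 0.2495]
orientation: [0.0, 0.596, 0.803, 0.0]
wrist_force: [0.1, 0.8, 0.7]
finger_gap: 0.077
grip_force: 0.0
```

```bash
cat > m.py <<'E'
from h import *
s=env.get_state()
for n in("scene","top"):
    c=read_camera(n); W=world(c); h=cv2.cvtColor(c["image"],cv2.COLOR_BGR2HSV); H,S,V=[h[...,i].astype(int) for i in range(3)]
    x,y,z=np.moveaxis(W,-1,0); blue=(H>100)&(H<130)&(S>120)
    def rep(k,m): print(n,k,m.sum(),np.percentile(W[m],[3,50,97],0).round(4).tolist() if m.sum() else "")
    rep("cap in tray",blue&(y>.1)&(y<.3)&(x<.6)&(x>.4)&(z>.1)&(z<.14))
    rep("amber cap",(V<90)&(abs(x-.475)<.03)&(abs(y-.286)<.03)&(z>.09)&(z<.118))
    rep("tin",(abs(x-.456)<.04)&(abs(y-.3625)<.035)&(z>.033)&(z<.05))
    wing=blue&(abs(x-.574)<.035)&(abs(y+.09)<.035)&(z>.08); rep("wing",wing)
    # angle about screw axis
    xs=np.array([-.093,.996,0]); ys=np.array([-.996,-.093,0]); up=-.574*xs+np.array([0,0,.819]); f=-np.cross(ys,up) 
    if f@xs>0: f=-f           # spout direction at 0
    r=np.cross(f,up)          # clockwise direction
    foot=np.array([.572,-.0697,.09])
    def ang(m): 
        P=W[m]-foot; a=P@up; return P@f,P@r,a
    if wing.sum()>20:
        p,q,a=ang(wing); t=a>.042
        C=np.cov(np.stack([p[t],q[t]])); w,v=np.linalg.eigh(C); d=v[:,1]
        print(" wing centre f,r",np.median(p[t]).round(4),np.median(q[t]).round(4),"height",np.percentile(a,97).round(4),"dir angle",np.arctan2(d[1],d[0]).round(3),"mod pi",np.sqrt(w).round(4),t.sum())
    P=W-foot; a=P@up; p=P@f; q=P@r; rad=np.hypot(p,q)
    sp=(rad>.035)&(rad<.08)&(abs(a-.007)<.018)&(z>.03)&np.isfinite(rad); 
    if sp.sum(): print(" spout ang",np.percentile(np.arctan2(q[sp],p[sp]),[10,50,90]).round(3),sp.sum(),"a",np.median(a[sp]).round(4))
print(s["tcp_pos"],s["orientation"],s["joint_pos"],s["clock"])
E
python3 m.py
```

```text
scene cap in tray 240 [[0.4825, 0.2013, 0.1166], [0.4969, 0.2157, 0.1188], [0.5113, 0.2306, 0.1213]]
scene amber cap 362 [[0.4626, 0.2717, 0.0924], [0.4732, 0.2866, 0.108], [0.4908, 0.3001, 0.1114]]
scene tin 830 [[0.43, 0.3385, 0.0345], [0.4534, 0.3624, 0.0376], [0.4777, 0.3855, 0.0405]]
scene wing 264 [[0.5541, -0.0977, 0.1057], [0.5713, -0.0871, 0.119], [0.5892, -0.0774, 0.1302]]
 wing centre f,r -0.0017 0.0036 height 0.0479 dir angle 1.566 mod pi [0.0023 0.0112] 59
 spout ang [-1.655 -1.585 -1.528] 83 a 0.0093
top cap in tray 215 [[0.4848, 0.2011, 0.1116], [0.4996, 0.2156, 0.1194], [0.5141, 0.2305, 0.1244]]
top amber cap 196 [[0.4659, 0.2722, 0.0938], [0.4788, 0.2856, 0.1092], [0.4938, 0.3002, 0.1141]]
top tin 35 [[0.4472, 0.3399, 0.035], [0.4562, 0.3621, 0.0381], [0.4692, 0.3718, 0.0429]]
top wing 217 [[0.5555, -0.1004, 0.1074], [0.5723, -0.0866, 0.1228], [0.5927, -0.0769, 0.1333]]
 wing centre f,r -0.0039 0.0041 height 0.0495 dir angle 1.464 mod pi [0.0031 0.0113] 77
 spout ang [-1.705 -1.616 -1.526] 93 a 0.0108
[0.47456715 0.2853486  0.24954357] [4.20031368e-05 5.96319639e-01 8.02747087e-01 2.53416927e-05] [ 3.96409745e-01  2.67190026e-01  2.78580275e-02  1.33137788e+00
 -4.63861700e-05  1.67422685e+00] 17.7
```

Both bottles stand upright in the tray: caps at about (0.498, 0.2155) and (0.476, 0.286), at the right heights. The tin hasn't moved. The head sits at about -1.6 rad. Next I'll move to the approach side and turn the tool to line up with the wing.

Call:
{"api": "carry_out", "payload": {
  "moves": [
    {"tx": 1.3,"ty": -5.2,"tz": 0,"wx": 0,"wy": 0,"wz": 0.172,"claw": -0.8},
    {"tx": 1.3,"ty": -5.2,"tz": 0,"wx": 0,"wy": 0,"wz": 0.172,"claw": -0.8},
    {"tx": 1.3,"ty": -5.2,"tz": 0,"wx": 0,"wy": 0,"wz": 0.172,"claw": -0.8},
    {"tx": 1.3,"ty": -5.2,"tz": 0,"wx": 0,"wy": 0,"wz": 0.172,"claw": -0.8},
    {"tx": 1.3,"ty": -5.2,"tz": 0,"wx": 0,"wy": 0,"wz": 0.172,"claw": -0.8},
    {"tx": 1.3,"ty": -5.2,"tz": 0,"wx": 0,"wy": 0,"wz": 0.172,"claw": -0.8},
    {"tx": 1.3,"ty": -5.2,"tz": 0,"wx": 0,"wy": 0,"wz": 0.172,"claw": -0.8},
    {"tx": 1.3,"ty": -5.2,"tz": 0,"wx": 0,"wy": 0,"wz": 0.172,"claw": -0.8}
  ]
}}

```text
clock: 18.8
tcp_pos: [0.5787, -0.1323, 0.2475]
orientation: [-0.0, -0.052, 0.999, 0.0]
wrist_force: [0.5, 0.3, 0.8]
finger_gap: 0.0771
grip_force: 0.0
```

Call:
{"api": "carry_out", "payload": {
  "moves": [
    {"tx": 0,"ty": 0,"tz": 0,"wx": 0.15,"wy": 0,"wz": 0,"claw": -0.8},
    {"tx": 0,"ty": 0,"tz": 0,"wx": 0.15,"wy": 0,"wz": 0,"claw": -0.8},
    {"tx": 0,"ty": 0,"tz": 0,"wx": 0.15,"wy": 0,"wz": 0,"claw": -0.8},
    {"tx": 0,"ty": 0,"tz": 0,"wx": 0.15,"wy": 0,"wz": 0,"claw": -0.8},
    {"tx": 0,"ty": 0,"tz": 0,"wx": 0,"wy": 0,"wz": 0,"claw": -0.8},
    {"tx": 0,"ty": 0,"tz": 0,"wx": 0,"wy": 0,"wz": 0,"claw": -0.8}
  ]
}}

```text
clock: 19.55
tcp_pos: [0.5788, -0.1305, 0.248]
orientation: [0.014, -0.047, 0.954, 0.294]
wrist_force: [0.8, 1.1, 0.4]
finger_gap: 0.0765
grip_force: 0.0
```

```bash
cat > w.py <<'E'
from h import *
from scipy.spatial.transform import Rotation as R
import sys
th=float(sys.argv[1]); back=float(sys.argv[2])
xs=np.array([-.093,.996,0]); up=-.574*xs+np.array([0,0,.819]); up/=np.linalg.norm(up)
ys=np.cross([0,0,1],xs); f=np.cross(up,ys); f*=-np.sign(f@xs); f/=np.linalg.norm(f); r=np.cross(f,up)
n=-(-np.sin(th)*f+np.cos(th)*r); z=-up; x=np.cross(n,z)
T=R.from_matrix(np.stack([x,n,z],1))
s=env.get_state(); q=s["orientation"]; C=R.from_quat([q[1],q[2],q[3],q[0]])
wing=np.array([.573,-.090,.1195]); tcp=wing-.015*up+back*up
d=(T*C.inv()).as_rotvec(); y=C.as_matrix()[:,1]
print("shift cm",((tcp-s["tcp_pos"])*100).round(2),"turn",d.round(3),"tool z",C.as_matrix()[:,2].round(3),"tool head angle",np.arctan2(-(-y)@f,-y@r).round(3))
print("up",up.round(4),"j",s["joint_pos"].round(2),"tcp",s["tcp_pos"].round(4),"gap",s["finger_gap"].round(4))
E
python3 w.py -1.6 .1
```

```text
shift cm [-0.12 -0.81 -5.89] turn [0.011 0.04  0.036] tool z [-0.     0.563 -0.826] tool head angle -1.592Traceback (most recent call last):
  File "w.py", line 13, in <module>
    print("up",up.round(4),"j",s["joint_pos"].round(2),"tcp",s["tcp_pos"].round(4),"gap",s["finger_gap"].round(4))
                                                                                         ^^^^^^^^^^^^^^^^^^^^^
AttributeError: 'float' object has no attribute 'round'
```

Call:
{"api": "carry_out", "payload": {
  "moves": [
    {"tx": -0.1,"ty": -0.4,"tz": -3,"wx": 0.01,"wy": 0.04,"wz": 0.036,"claw": -0.8},
    {"tx": 0,"ty": -0.4,"tz": -2.9,"wx": 0,"wy": 0,"wz": 0,"claw": -0.8},
    {"tx": 0,"ty": 0,"tz": 0,"wx": 0,"wy": 0,"wz": 0,"claw": -0.8},
    {"tx": -0.1,"ty": 1.43,"tz": -2.05,"wx": 0,"wy": 0,"wz": 0,"claw": -0.8},
    {"tx": -0.1,"ty": 1.43,"tz": -2.05,"wx": 0,"wy": 0,"wz": 0,"claw": -0.8},
    {"tx": 0,"ty": 0,"tz": 0,"wx": 0,"wy": 0,"wz": 0,"claw": -0.8},
    {"tx": 0,"ty": 0,"tz": 0,"wx": 0,"wy": 0,"wz": 0,"claw": -0.8}
  ]
}}

```text
clock: 20.42
tcp_pos: [0.5764, -0.11, 0.1505]
orientation: [-0.009, -0.059, 0.952, 0.3]
wrist_force: [0.8, 0.2, 0.9]
finger_gap: 0.0769
grip_force: 0.0
```

```bash
sed -i 's/s\["finger_gap"\].round(4)/s["finger_gap"]/' w.py; python3 w.py -1.6 0; python3 - <<'E'
from h import *
a=read_camera("scene")["image"][120:300,280:480]; b=read_camera("top")["image"][195:335,320:460]
cv2.imwrite("pics/g5.png",np.hstack([cv2.resize(a,(400,360)),cv2.resize(b,(360,360))]))
E
```

```text
shift cm [-0.42  2.86 -4.33] turn [ 0.001  0.002 -0.   ] tool z [-0.052  0.57  -0.82 ] tool head angle -1.602
up [ 0.0534 -0.5716  0.8188] j [-0.57  0.64  0.21  1.54  0.47 -0.79] tcp [ 0.5764 -0.11    0.1505] gap 0.07693491127869789
```

View pics/g5.png

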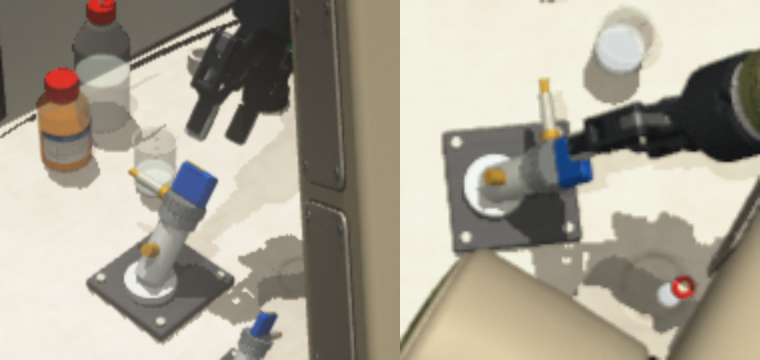

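The open fingers hover above the wing: left panel fingers at (205,125) and (240,130), wing at (195,185). The beaker, vial and decoy stand are clear. I'll check the finger position against the wing numerically.

```bash
python3 - <<'E'
from h import *
for n in("top","scene"):
    c=read_camera(n); W=world(c); V=c["image"].max(-1); x,y,z=np.moveaxis(W,-1,0)
    p=np.array([.5764,-.11,.1505]); up=np.array([.0534,-.5716,.8188]); Y=np.array([-.077,.816,.573])
    d=W-p; a=d@up; yy=d@Y; xx=d@np.cross(Y,-up)
    m=(V<75)&(a>0.002)&(a<.04)&(abs(yy)<.075)&(abs(xx)<.04)
    for k,mm in(("+",m&(yy>0)),("-",m&(yy<0))):
        if mm.sum(): print(n,k,mm.sum(),"x",np.percentile(xx[mm],[5,50,95]).round(4),"y",np.percentile(yy[mm],[5,50,95]).round(4),"a min",np.percentile(a[mm],3).round(4))
    h=cv2.cvtColor(c["image"],cv2.COLOR_BGR2HSV); b=(h[...,0]>100)&(h[...,0]<130)&(h[...,1]>120)&(abs(x-.574)<.035)&(abs(y+.09)<.035)&(z>.08)
    print(n,"wing in tool x",np.percentile(xx[b],[3,50,97]).round(4),"y",np.percentile(yy[b],[3,50,97]).round(4),"a",np.percentile(a[b],[3,97]).round(4))
E
```

```text
top + 49 x [-0.0045  0.0019  0.0075] y [0.0446 0.0507 0.0536] a min 0.0165
top - 27 x [-0.0085  0.0055  0.0083] y [-0.0419 -0.0387 -0.0362] a min 0.0106
top wing in tool x [-0.018   0.0061  0.0192] y [-0.0049  0.003   0.0431] a [-0.0548  0.0069]
scene + 91 x [-0.0009  0.0061  0.0109] y [0.0436 0.0484 0.0514] a min 0.0166
scene - 132 x [-0.0076  0.0026  0.0117] y [-0.0437 -0.0406 -0.0375] a min 0.0119
scene wing in tool x [-0.0152  0.0031  0.021 ] y [-0.0029  0.0011  0.0042] a [-0.0549 -0.025 ]
```

The wing is centred between the fingers to about 2 mm in tool x and y. Moving in and closing.

Call:
{"api": "carry_out", "payload": {
  "moves": [
    {"tx": -0.2,"ty": 0.95,"tz": -1.45,"wx": 0,"wy": 0,"wz": 0,"claw": -0.8},
    {"tx": -0.1,"ty": 0.95,"tz": -1.45,"wx": 0,"wy": 0,"wz": 0,"claw": -0.8},
    {"tx": -0.1,"ty": 0.95,"tz": -1.4,"wx": 0,"wy": 0,"wz": 0,"claw": -0.8},
    {"tx": 0,"ty": 0,"tz": 0,"wx": 0,"wy": 0,"wz": 0,"claw": 0},
    {"tx": 0,"ty": 0,"tz": 0,"wx": 0,"wy": 0,"wz": 0,"claw": 0.5},
    {"tx": 0,"ty": 0,"tz": 0,"wx": 0,"wy": 0,"wz": 0,"claw": 1},
    {"tx": 0,"ty": 0,"tz": 0,"wx": 0,"wy": 0,"wz": 0,"claw": 1},
    {"tx": 0,"ty": 0,"tz": 0,"wx": 0,"wy": 0,"wz": 0,"claw": 1}
  ],
  "newtons": 30
}}

```text
clock: 21.62
tcp_pos: [0.5723, -0.083, 0.1055]
orientation: [-0.009, -0.058, 0.952, 0.3]
wrist_force: [-0.2, -4.8, 0.7]
finger_gap: 0.0114
grip_force: 34.2
```

```bash
python3 w.py -1.6 0; python3 -c "
from h import *
s=env.get_state();print(s['wrist_force'],s['ft_torque'],s['grip_force'])"
```

```text
shift cm [-0.01  0.16  0.17] turn [0.002 0.001 0.001] tool z [-0.052  0.57  -0.82 ] tool head angle -1.6
up [ 0.0534 -0.5716  0.8188] j [-0.53  0.64  0.09  1.41  0.48 -0.75] tcp [ 0.5723 -0.083   0.1055] gap 0.011381363150891988
[-0.22366509 -4.75014731  0.71082669] [-1.22450172 -0.05482249 -0.01598742] 34.189000725746155
```

Gripped: opening 11.4 mm for the 12 mm wing. Turning clockwise about the screw axis, with a slight shift to relieve the side load.

Call:
{"api": "carry_out", "payload": {
  "moves": [
    {"tx": 0,"ty": -0.1,"tz": -0.07,"wx": 0,"wy": 0,"wz": 0,"claw": 1},
    {"tx": 0,"ty": 0,"tz": 0,"wx": -0.0085,"wy": 0.0915,"wz": -0.131,"claw": 1},
    {"tx": 0,"ty": 0,"tz": 0,"wx": -0.0085,"wy": 0.0915,"wz": -0.131,"claw": 1},
    {"tx": 0,"ty": 0,"tz": 0,"wx": -0.0085,"wy": 0.0915,"wz": -0.131,"claw": 1},
    {"tx": 0,"ty": 0,"tz": 0,"wx": 0,"wy": 0,"wz": 0,"claw": 1}
  ],
  "newtons": 50
}}

```text
clock: 22.25
tcp_pos: [0.5724, -0.0824, 0.1059]
orientation: [-0.08, 0.171, 0.938, 0.291]
wrist_force: [0.8, -2.6, 4.9]
finger_gap: 0.0111
grip_force: 52.6
```

```bash
python3 w.py 0 0; python3 m.py | grep -A2 -E "wing|spout"; python3 -c "
from h import *
s=env.get_state();print(s['wrist_force'],s['ft_torque'],s['grip_force'])"
```

```text
shift cm [-0.02  0.1   0.13] turn [-0.06   0.642 -0.914] tool z [-0.051  0.573 -0.818] tool head angle -1.119
up [ 0.0534 -0.5716  0.8188] j [-0.53  0.64  0.09  1.41  0.49 -0.27] tcp [ 0.5724 -0.0824  0.1059] gap 0.011101567522917114
scene wing 67 [[0.5529, -0.0953, 0.1109], [0.5557, -0.0854, 0.1242], [0.5614, -0.0748, 0.1339]]
 wing centre f,r -0.0075 0.0172 height 0.0478 dir angle 2.948 mod pi [0.0027 0.0041] 21
 spout ang [-1.17  -1.131 -1.06 ] 54 a 0.0096
top cap in tray 218 [[0.4848, 0.2008, 0.1103], [0.4996, 0.2157, 0.1197], [0.5146, 0.2305, 0.1244]]
top amber cap 199 [[0.4661, 0.2721, 0.0941], [0.479, 0.285, 0.1093], [0.4939, 0.3004, 0.1141]]
--
top wing 80 [[0.5556, -0.0995, 0.1079], [0.5607, -0.0852, 0.1286], [0.5702, -0.0735, 0.1371]]
 wing centre f,r -0.0066 0.0108 height 0.0504 dir angle -2.858 mod pi [0.0043 0.0074] 37
 spout ang [-1.226 -1.161 -1.111] 71 a 0.0103
[ 0.57243029 -0.08239424  0.1059119 ] [-0.0800492   0.17053738  0.93807578  0.29072833] [-0.53364366  0.64222173  0.09162355  1.40912551  0.48607878 -0.27156931] 22.25
[ 1.1828001  -2.53937122  4.56892249] [-0.06797774 -0.09181605 -0.16988106] 52.603254318237305
```

The spout follows the tool: both views put it at about -1.14, and the tool reads -1.12. Turning the remaining 1.12 rad.

Call:
{"api": "carry_out", "payload": {
  "moves": [
    {"tx": 0,"ty": 0,"tz": 0,"wx": -0.0085,"wy": 0.0915,"wz": -0.131,"claw": 1},
    {"tx": 0,"ty": 0,"tz": 0,"wx": -0.0085,"wy": 0.0915,"wz": -0.131,"claw": 1},
    {"tx": 0,"ty": 0,"tz": 0,"wx": -0.0085,"wy": 0.0915,"wz": -0.131,"claw": 1},
    {"tx": 0,"ty": 0,"tz": 0,"wx": -0.0085,"wy": 0.0915,"wz": -0.131,"claw": 1},
    {"tx": 0,"ty": 0,"tz": 0,"wx": -0.0085,"wy": 0.0915,"wz": -0.131,"claw": 1},
    {"tx": 0,"ty": 0,"tz": 0,"wx": -0.0085,"wy": 0.0915,"wz": -0.131,"claw": 1},
    {"tx": 0,"ty": 0,"tz": 0,"wx": -0.0085,"wy": 0.0915,"wz": -0.131,"claw": 1},
    {"tx": 0,"ty": 0,"tz": 0,"wx": 0,"wy": 0,"wz": 0,"claw": 1}
  ]
}}

```text
clock: 23.35
tcp_pos: [0.574, -0.0815, 0.1065]
orientation: [-0.221, 0.642, 0.704, 0.206]
wrist_force: [6.1, 2.4, 5.0]
finger_gap: 0.0112
grip_force: 52.2
```

```bash
python3 w.py 0 0; python3 m.py | grep -E "spout"; python3 -c "
from h import *
s=env.get_state();print(s['wrist_force'],s['ft_torque'],s['grip_force'])
a=read_camera('scene')['image'][120:300,280:480]; b=read_camera('top')['image'][195:335,320:460]
cv2.imwrite('pics/g6.png',np.hstack([cv2.resize(a,(400,360)),cv2.resize(b,(360,360))]))"
```

```text
shift cm [-0.18  0.01  0.08] turn [-0.003  0.005  0.003] tool z [-0.048  0.574 -0.817] tool head angle -0.001
up [ 0.0534 -0.5716  0.8188] j [-0.53  0.64  0.09  1.41  0.49  0.85] tcp [ 0.574  -0.0815  0.1065] gap 0.01115402458288983
 spout ang [0.034 0.113 0.166] 42 a 0.0097
[6.33064072 2.17021629 5.53675018] [ 0.61296117 -0.9599337  -0.86126976] 52.23664462566376
```

View pics/g6.png

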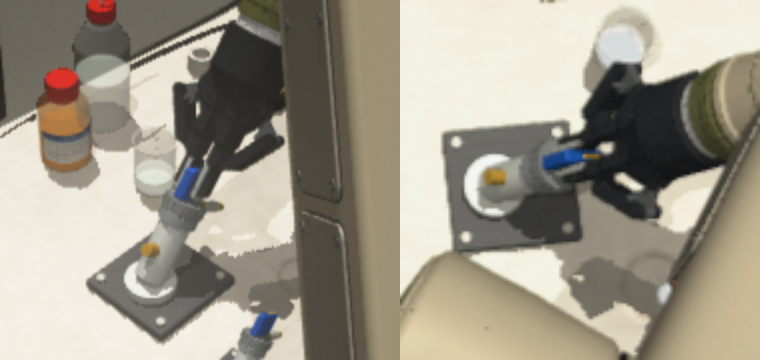

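The spout now points toward the front with the wing in line, top panel (590,157). I'll release, back off along the axis, and measure unobstructed.

Call:
{"api": "carry_out", "payload": {
  "moves": [
    {"tx": 0,"ty": 0,"tz": 0,"wx": 0,"wy": 0,"wz": 0,"claw": 0.4},
    {"tx": 0,"ty": 0,"tz": 0,"wx": 0,"wy": 0,"wz": 0,"claw": 0},
    {"tx": 0,"ty": 0,"tz": 0,"wx": 0,"wy": 0,"wz": 0,"claw": 0},
    {"tx": 0.1,"ty": -1.14,"tz": 1.64,"wx": 0,"wy": 0,"wz": 0,"claw": 0},
    {"tx": 0.2,"ty": -2.28,"tz": 3.28,"wx": 0,"wy": 0,"wz": 0,"claw": 0},
    {"tx": 0.2,"ty": -2.28,"tz": 3.28,"wx": 0,"wy": 0,"wz": 0,"claw": 0},
    {"tx": 0,"ty": -3,"tz": 4,"wx": 0,"wy": 0,"wz": 0,"claw": 0},
    {"tx": 0,"ty": -3,"tz": 4,"wx": 0,"wy": 0,"wz": 0,"claw": 0}
  ]
}}

```text
clock: 24.55
tcp_pos: [0.5764, -0.2001, 0.2677]
orientation: [-0.223, 0.642, 0.705, 0.203]
wrist_force: [0.1, -1.1, 0.2]
finger_gap: 0.0427
grip_force: 0.0
```

```bash
python3 m.py; python3 - <<'E'
from h import *
b=read_camera('top'); cv2.imwrite('pics/g7.png',cv2.resize(b['image'][215:315,320:440],(720,600),interpolation=cv2.INTER_CUBIC))
E
```

```text
scene cap in tray 244 [[0.4827, 0.2013, 0.116], [0.4967, 0.2158, 0.1185], [0.5117, 0.23, 0.1211]]
scene amber cap 358 [[0.4619, 0.2728, 0.0926], [0.4725, 0.2874, 0.1078], [0.4897, 0.3009, 0.111]]
scene tin 827 [[0.4302, 0.3385, 0.0343], [0.4535, 0.3622, 0.0376], [0.4781, 0.3854, 0.0404]]
scene wing 69 [[0.5654, -0.105, 0.1153], [0.5703, -0.0758, 0.1277], [0.5751, -0.0659, 0.1387]]
 wing centre f,r -0.0146 0.0035 height 0.0484 dir angle -3.055 mod pi [0.0026 0.011 ] 25
 spout ang [0.042 0.096 0.155] 43 a 0.0095
top cap in tray 217 [[0.4846, 0.2009, 0.112], [0.4998, 0.2156, 0.1194], [0.5148, 0.2307, 0.1249]]
top amber cap 199 [[0.466, 0.272, 0.0967], [0.4793, 0.2854, 0.1091], [0.4939, 0.3007, 0.1142]]
top tin 471 [[0.4341, 0.3386, 0.0342], [0.4578, 0.3628, 0.0388], [0.4805, 0.3862, 0.0437]]
top wing 122 [[0.5686, -0.1076, 0.1053], [0.5722, -0.0831, 0.128], [0.5793, -0.0657, 0.1404]]
 wing centre f,r -0.0092 0.0006 height 0.0507 dir angle -3.005 mod pi [0.003  0.0111] 61
 spout ang [-0.07  -0.002  0.04 ] 51 a 0.0113
[ 0.57635683 -0.2000637   0.26774004] [-0.22283078  0.64233806  0.70466117  0.20298004] [-0.67524288  0.72422177  0.6330915   1.93368269  0.42622035  0.70319569] 24.55
```

View pics/g7.png

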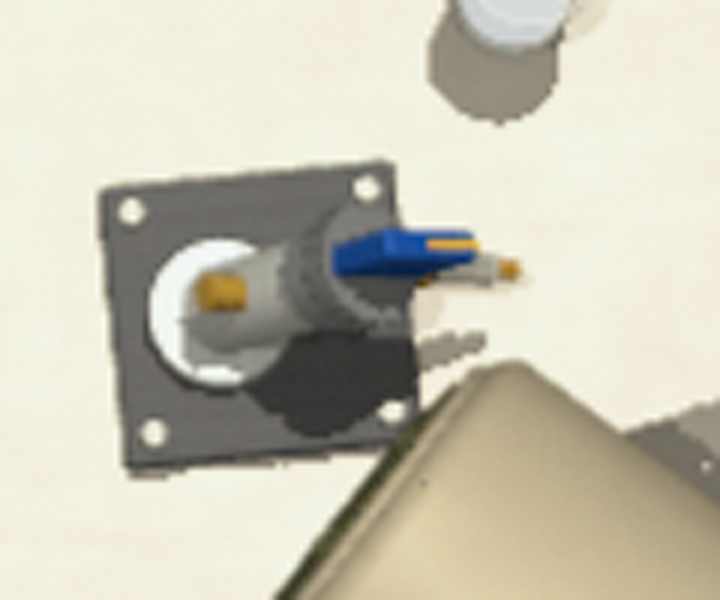

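The view is clear: the wing's yellow stripe is at (450,243), the spout tip at (510,270), and the base edges slope slightly. The estimates spread from 0 to 0.14 rad, so I'll refine using direction only (line fits), which cancels position bias.

```bash
python3 - <<'E'
from h import *
for n in("top","scene"):
    c=read_camera(n); W=world(c); h=cv2.cvtColor(c["image"],cv2.COLOR_BGR2HSV); H,S,V=[h[...,i].astype(int) for i in range(3)]
    x,y,z=np.moveaxis(W,-1,0)
    m=((V<125)&(S<90)&(z<.022)&(z>.005)&(abs(x-.57)<.075)&(abs(y+.045)<.075)).astype(np.uint8)
    cs=max(cv2.findContours(m,0,2)[0],key=cv2.contourArea)[:,0].astype(float)
    P=np.array([ray(c,*p,.012)[:2] for p in cs],np.float32)
    # fit the front-back edges (far and near side) with lines
    R=cv2.minAreaRect(P); bx=cv2.boxPoints(R); e=[bx[i]-bx[i-1] for i in range(4)]
    yaw=[np.arctan2(v[0],-v[1]) for v in e]; print(n,"rect",np.round(R[0],4),np.round(R[1],4),"yaw mod 90",np.round(np.mod(np.array(yaw)+.7,np.pi/2)-.7,3))
    for side in(1,-1):
        ctr=np.array(R[0]); q=P-ctr; sel=(q[:,0]*side>.04)&(abs(q[:,1])<.045); 
        if sel.sum()>5:
            vx,vy,_,_=cv2.fitLine(P[sel],cv2.DIST_HUBER,0,.01,.01).ravel(); print("  edge",side,sel.sum(),"yaw",round(float(np.arctan(-vx/vy)),3))
    xs=np.array([-.093,.996,0]); up=-.574*xs+np.array([0,0,.819]); up/=np.linalg.norm(up); ys=np.array([-.996,-.093,0]); f=np.array([.0762,-.8157,-.5736]); r=np.cross(f,up)
    D=W-np.array([.572,-.0697,.09]); a=D@up;p=D@f;q=D@r
    sp=(abs(a-.010)<.012)&(p>.028)&(p<.085)&(abs(q)<.02)&(z>.03)&(y>-.17)
    L=cv2.fitLine(np.stack([p[sp],q[sp]],1).astype(np.float32),cv2.DIST_HUBER,0,.01,.01).ravel(); print("  spout line angle",round(float(np.arctan(L[1]/L[0])),3),"q0",round(float(L[3]-L[2]*L[1]/L[0]),4),sp.sum())
    st=(H>12)&(H<35)&(S>120)&(a>.042)&(a<.056)&(abs(q)<.02)&(abs(p)<.04); print("  stripe",st.sum(),"p,q",np.median(p[st]).round(4),np.median(q[st]).round(4))
    mk=(H>12)&(H<35)&(S>120)&(a<.004)&(a>-.04)&(abs(q)<.025)&(abs(p)<.04); print("  mark",mk.sum(),np.median(np.stack([p,q,a],-1)[mk],0).round(4) if mk.sum() else "")
E
```

```text
top rect [ 0.5707 -0.0437] [0.1081 0.1127] yaw mod 90 [0.086 0.086 0.086 0.086]
  edge 1 25 yaw 0.027
  edge -1 12 yaw 0.098
  spout line angle -0.075 q0 0.0036 53
  stripe 8 p,q 0.0128 -0.0022
  mark 20 [-0.0232 -0.0021 -0.0383]
scene rect [ 0.5648 -0.0412] [0.1111 0.1174] yaw mod 90 [0.089 0.089 0.089 0.089]
  edge 1 27 yaw 0.079
  edge -1 24 yaw 0.088
  spout line angle -0.044 q0 0.0081 46
  stripe 3 p,q 0.0066 -0.0004
  mark 10 [-0.024   0.0034 -0.0385]
```

Taking each view's base as its own reference (foot x 0.573 from top, 0.567 from scene), both put the spout at about +0.01 rad. That agrees with the tool angle of 0.00 while gripped. I'll do a quick bystander check and then hand in.

```bash
python3 - <<'E'
from h import *
c=read_camera("scene"); W=world(c); x,y,z=np.moveaxis(W,-1,0)
for k,cx,cy,lo,hi,r in(("vial",.468,-.18,.06,.085,.02),("beaker",.6963,-.149,.055,.08,.04)):
    m=(np.hypot(x-cx,y-cy)<r)&(z>lo)&(z<hi); print(k,m.sum(),np.median(W[m],0).round(4))
s=env.get_state(); print(s["wrist_force"],s["grip_force"],s["clock"],abs(s["qvel"]).max())
print(env.hand_in())
E
```

```text
vial 6 [ 0.4755 -0.1756  0.0659]
beaker 195 [ 0.6968 -0.1493  0.0619]
[-0.63411613 -0.37079124 -0.2469068 ] 0.0 24.85 0.017261573988029567
the job is handed in; nothing more can be done
None
```

I moved both bottles upright into the tray, turned the spout to within about 0.01 rad of the yellow mark by my measurement, let go of everything and handed the job in at about 25 s; no verdict came back, and the beaker and tin had not moved, though the vial was mostly hidden in that last check.

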